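# Refit the last push rivet of a cooker-hood grease filter

## Task

Refit the missing push rivet of the grease filter: take the smaller of the two rivets from the wooden block, feel it into the empty corner eyelet with its centre pin still up, down until its flange sits flat, and let it go; then press its pin down flush to lock it. Do it gently: the eyelet must never see more than 25 N. Leave the bigger rivet and the other things on the worktop where they are.

Things in the scene. Friction and masses are not known exactly. Their poses are not given: they have to be found in the camera images.
- cassette: Grease filter: flat aluminium cassette, 200 x 170 x 24 mm, fixed, wire mesh in its middle. Origin: centre of its underside; x along the 200 mm side. Four corner wells at (+-70, +-60) mm, 26 mm square, down to the worktop, each under a steel eyelet ring (42 mm wide, 4 mm thick, top 30 mm above the worktop). Three hold fitted grey rivets with flush pins, one (any of the four) is empty.
- socket: The empty corner's eyelet: a steel ring with a through hole of 14 mm. Origin: nominal hole centre at the level of the ring's top face; z up, x and y at random. The ring sits off centre in its play: its true hole lies 2.8 to 4.2 mm from this origin, in any direction, differently each time; this pose does not show it. It gives way only downwards, on rubber (6 N per mm), and bends above 25 N.
- rivet: Smaller push rivet, grey plastic, loose, about 40 g, upright in the wooden block. Origin: on its axis at the flange's underside; z up. Below: shank 12 mm thick, 18 mm long, only its last 1.5 mm bevelled to 10.4 mm. Above: flange 28 mm wide, 3 mm thick, then a collar 20 mm wide up to 12 mm (grip here); the white pin, 10 mm wide, stands up to 20 mm. Seated: origin at the socket's level.
- rivet_pin (a joint): How far the rivet's centre pin is pushed in, in m: 0 up, 0.008 its end stop, flush with the collar's top. It resists with about 6 N of friction and stays where it is left; pushed in before the rivet is seated, it spoils the rivet.
- spare: The bigger push rivet, which does not fit: shank 16 mm, flange 36 mm, collar 28 mm, pin 14 mm diameter, heights as the smaller one. Origin: on its axis at the flange's underside.
- holder: Wooden block, 120 x 60 x 24 mm, fixed; two holes of 17 mm diameter at x = -30 and +30 mm hold the two rivets loosely, flanges on its top. Origin: centre of its underside.
- mug: Bystander: brown mug, 126 mm tall, 78 mm wide plus handle. Origin: centre of its underside.
- dish: Bystander: small glass dish, 69 mm wide, 38 mm tall. Origin: centre of its underside.
- shaker: Bystander: shaker with grey cap, 44 mm wide, 90 mm tall. Origin: centre of its underside.
- tin: Bystander: small food tin, 57 mm wide, 72 mm tall. Origin: centre of its underside.
- tape: Bystander: roll of masking tape lying flat, 104 mm wide, 25 mm tall. Origin: centre of its underside.

How it is judged:
By the outcome, as a careful person would: the job done as asked, in the order asked, and still so for the second after the job is handed in, with the robot touching nothing.
It also fails if it takes over 67 s, if anything falls off the work surface, if the arm or the gripper's body presses on something with over 40 N, if the wrist force passes 120 N, or if a joint passes its speed limit or range.

## Robot

A 6-joint arm with a two-finger parallel gripper is mounted at the origin on a cart in front of the work surface, level with it; the furniture and walls round the work are solid. World frame = base frame: x ahead of the robot, y to its left, z up, the work surface at z = 0. Lengths are in m, angles in degrees, forces in N, time in s.
With the tool pointing down it reaches from about 0.325 to 0.775 m from the base axis. Payload 5.5 kg.
Tool frame: the origin (TCP) lies at the centre of the arm's flange, where the gripper is bolted on; the fingertips stand 182 mm ahead of it and the grasp point (between the pads) lies 163 mm ahead of it; z points along the fingers, y is the line along which they close (so a half turn about z gives the same grasp; the last joint's range is limited). The gripper opens to 88 mm and grips with 3 to 60 N. Pads are 20 mm wide; open, the fingers measure 115 mm over their backs; the gripper's body (75 mm by 178 mm) begins 61 mm behind the grasp point.
Start: joints at [71.236, 5.22, 70.514, -0, 104.267, -3.249], TCP at [0.161, 0.578, 0.405] pointing down, gripper open.
Joint ranges: [-164.24, 164.24], [-49.07, 125.15], [9.68, 141.18], [-86.29, 266.29], [3.28, 154.24], [-151.56, 151.56]. Speed limits (degrees/s): [147.25, 147.25, 172.46, 180, 180, 180].

## Interface

Orientations are given as [roll, pitch, yaw] about the fixed x, y, z axes, in that order (R = Rz(yaw) Ry(pitch) Rx(roll)).
In Python, from station import r gives the robot as it stands. The module is installed in compiled form; this text tells all that it offers. Calls block until the motion is done:
- r.reach(position, orientation): joint-space move of the TCP to a pose.
- r.servo_line(position, rotation=None, speed=0.15): straight line of the TCP; rotation=None keeps the orientation; speed is the mean speed in m/s.
- r.move_joints(angles): joint-space move.
- r.let_go() and r.grab(squeeze=None): open the fingers fully, or close them until they stop; squeeze is the grip in N (None keeps the last).
- r.wait(seconds).
- r.inverse_kinematics(position, orientation): joint angles nearest the present ones, or None.
- r.sense(): the state.
- r.snapshot(name): name is "side" or "top" or "wrist"; returns a dict with "frame" (384x512x3 uint8, red, green, blue), "fx", "fy", "cx", "cy" (pixels), "R" (3x3) and "t" (3): a world point X has camera coordinates R X + t. Camera axes: x right, y down, z forward; pixel columns grow to the right and rows downward; lengths in m; the calibration is good to about 2 mm. A picture is of the moment at which its call begins. There is no depth.
A pose or a line that the arm cannot do raises r.IKError and nothing moves.
- r.hand_in(): hands the job in; it is judged then, once.
The state is a dict: "clock": time; "joints": joint angles; "joint_vel": joint speeds; "joint_torque": joint torques, N m; "tcp_pos": TCP position; "orientation": TCP orientation; "contact_force": force on the tool from outside, world axes, zero at the start; "torque": the same for the moment, N m; "opening": finger opening in m; "gripper_force": force on a finger pad.
Only numpy, scipy, OpenCV 4.12 (cv2) and the standard library are available. Lean on these libraries where they do the work, as an engineer would, in place of code of your own. Each camera call takes 0.05 s, during which the arm holds its last target. There are 200 camera calls.

## Working session

There is one attempt and no reset: what is moved stays moved. The work goes in short steps, each a Python script; the robot and the scene stay as the last script left them, time stands still between calls to the robot, and variables do not carry over. Pictures are saved under pics/ and viewed, at most 10 in all, crops included, and the job is handed in when it is done.

```bash
mkdir -p pics; cat > h.py <<'E'
import numpy as np, cv2
from station import r
def snap(n,f):
    s=r.snapshot(n); cv2.imwrite('pics/'+f,s['frame'][:,:,::-1]); np.savez('pics/'+f[:-4],**s); return s
def ray(s,uv,z):
    R=np.array(s['R']);t=np.array(s['t'])
    d=R.T@np.array([(uv[0]-s['cx'])/s['fx'],(uv[1]-s['cy'])/s['fy'],1]);c=-R.T@t
    return c+d*(z-c[2])/d[2]
def proj(s,X):
    p=np.array(s['R'])@X+np.array(s['t']); return s['fx']*p[0]/p[2]+s['cx'],s['fy']*p[1]/p[2]+s['cy']
E
python3 - <<'E'
from h import *
a=snap('top','top1.png');b=snap('side','side1.png')
cv2.imwrite('pics/both1.png',cv2.resize(np.vstack([a['frame'],b['frame']])[:,:,::-1],None,fx=.78,fy=.78))
for s in (a,b): print(s['fx'],-np.array(s['R']).T@s['t'],np.array(s['R'])[2])
print(r.sense())
E
```

```text
495.3494181843072 [0.39828457 0.03907077 1.45003623] [ 0.10591275 -0.02170277 -0.99413856]
498.31048633128853 [-0.92241791  0.14629848  0.83986081] [ 0.88171291 -0.07493606 -0.46579709]
{'clock': 0.1, 'joints': array([ 7.12345975e+01,  5.25877843e+00,  7.05720400e+01,  6.43086084e-04,
        1.04265808e+02, -3.24865238e+00]), 'joint_vel': array([ 0.10707733, -0.08557437, -0.13936578,  0.08905808, -0.01526061,
       -0.01460091]), 'joint_torque': array([ 2.16646113e-03, -4.47856772e+01, -4.07568955e+01,  6.99311751e-02,
        2.84185493e-02, -1.38327746e-04]), 'tcp_pos': array([0.16053142, 0.57818914, 0.40364883]), 'orientation': array([-1.79903565e+02, -6.09824799e-03,  1.64483403e+02]), 'contact_force': array([-0.33598827,  0.66761741, -0.24083212]), 'torque': array([0.01666211, 0.0218548 , 0.00318573]), 'gripper_force': 0.0, 'opening': 0.08754254179515561}
```

View pics/top1.png

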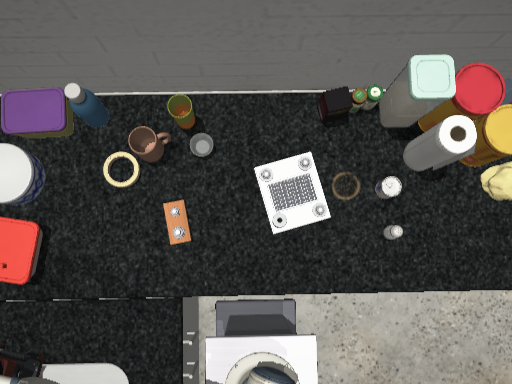

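View pics/side1.png

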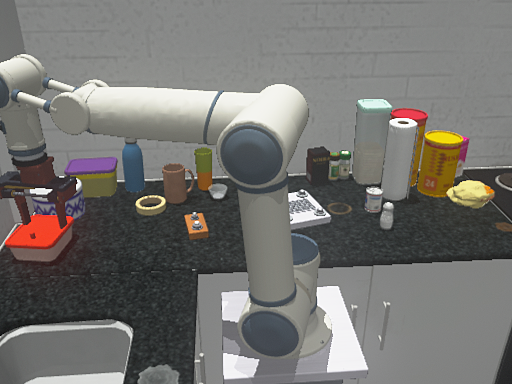

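Top view: cassette centre is near (292,192). The empty corner is the lower-left one, (280,219); fitted rivets are at (266,174), (306,162) and (320,210). The holder is at (177,222), with rivets at (175,211) and (179,232).

```bash
python3 - <<'E'
from h import *
s=np.load('pics/top1.npz')
for n,uv,z in [('rivA',(175,211),.04),('rivB',(179,232),.04),('hole',(280,219),.03),('f1',(266,174),.04),('f2',(306,162),.04),('f3',(320,210),.04),('mug',(147,140),.12)]: print(n,ray(s,uv,z).round(4))
im=cv2.resize(s['frame'][150:260,150:340,::-1],None,fx=4,fy=4,interpolation=cv2.INTER_CUBIC); cv2.imwrite('pics/c1.png',im)
E
```

```text
rivA [0.5092 0.2381 0.04  ]
rivB [0.4493 0.227  0.04  ]
hole [ 0.4815 -0.061   0.03  ]
f1 [ 0.6112 -0.0232  0.04  ]
f2 [ 0.6444 -0.1396  0.04  ]
f3 [ 0.5046 -0.1756  0.04  ]
mug [0.698  0.3023 0.12  ]
```

View pics/c1.png

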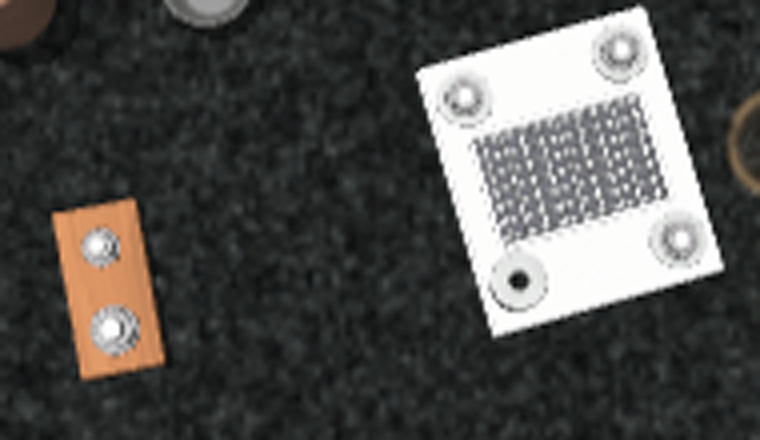

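The smaller rivet is the far one, A (spacing 61 mm, matching the 60 mm given). Next I hover above it and look from close by.

```bash
python3 - <<'E'
from h import *
r.reach([.509,.238,.31],[180,0,190.4])
print(r.sense()['clock'],r.sense()['joints'].round(1))
s=snap('wrist','w1.png'); print(s['fx'],-s['R'].T@s['t'],s['R'][2])
for X in ([.5092,.2381,.044],[.4493,.227,.044]): print(proj(s,X))
r.servo_line; 
E
```

```text
1.9 [ 21.7  -0.6  86.    0.   94.5 -78.8]
316.30592603261425 [0.42506629 0.2226998  0.29072017] [ 0.30113856  0.05583724 -0.95194421]
(np.float64(256.1025129318455), np.float64(197.0959281580548))
(np.float64(256.0578578382944), np.float64(121.96911871375562))
```

View pics/w1.png

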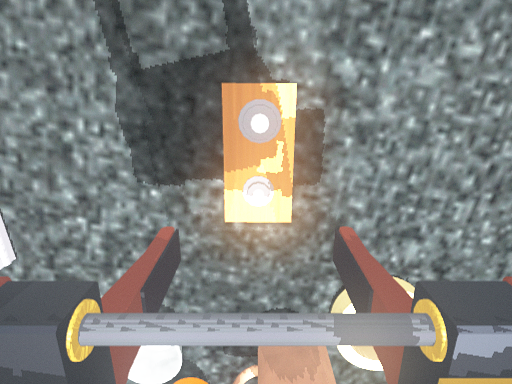

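Wrist view: orange block, spare's pin at about (260,123), small rivet at about (258,188), against a prediction of (256,197). I'll measure it with a mask.

```bash
python3 - <<'E'
from h import *
s=dict(np.load('pics/w1.npz')); im=s['frame']
hsv=cv2.cvtColor(im,cv2.COLOR_RGB2HSV)
m=((hsv[...,1]<70)).astype(np.uint8)
m[:, :236]=0;m[:,284:]=0;m[:95]=0;m[214:]=0
n,l,st,c=cv2.connectedComponentsWithStats(m)
for i in range(1,n):
    if st[i,4]>40: print(st[i],c[i])
c=np.array(im[90:225,215:305]); cv2.imwrite('pics/c2.png',cv2.resize(c[:,:,::-1],None,fx=4,fy=4,interpolation=cv2.INTER_CUBIC))
for z,uv in ((.024,(258,190)),(.044,(258,187))): print(z,ray(s,uv,z))
E
```

```text
[279  95   5  23  65] [281.81538462 103.69230769]
[ 238   99   44   44 1490] [259.27114094 120.54630872]
[257 141  27  33 382] [272.28795812 161.77486911]
[ 236  176   48   38 1451] [258.70089593 197.49827705]
0.024 [0.50917428 0.23979301 0.024     ]
0.044 [0.50033675 0.23803897 0.044     ]
```

View pics/c2.png

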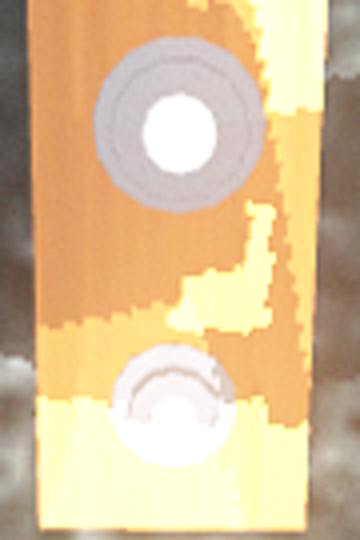

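```bash
python3 - <<'E'
from h import *
s=dict(np.load('pics/w1.npz'))
for z,uv in ((.026,(258.5,191.3)),(.044,(258.7,193.5)),(.026,(259.7,121)),(.044,(260,123.3))): print(z,ray(s,uv,z))
E
```

```text
0.026 [0.50964535 0.24031822 0.026     ]
0.044 [0.50573485 0.23963197 0.044     ]
0.026 [0.44975468 0.23011382 0.026     ]
0.044 [0.44973654 0.23015668 0.044     ]
```

```bash
python3 - <<'E'
from h import *
O=[180,0,189.7]
r.reach([.509,.240,.25],O)
r.servo_line([.509,.240,.2105],speed=.08)
print(r.sense()['tcp_pos'],r.sense()['contact_force'])
r.grab(30); q=r.sense(); print(q['opening'],q['gripper_force'],q['tcp_pos'])
r.servo_line([.509,.240,.30],speed=.15)
q=r.sense(); print(q['opening'],q['contact_force'],q['clock'])
r.reach([.5015,-.061,.30],O)
r.wait(.3)
q=r.sense(); print(q['opening'],q['tcp_pos'],q['contact_force'],q['clock'],q['joints'].round(0))
s=snap('wrist','w2.png'); print(proj(s,[.4815,-.061,.03]))
E
```

```text
[0.50899414 0.23994233 0.21029974] [-0.21361838  0.65847636 -0.00380342]
0.018787128026430202 30.000035762786865 [0.50900562 0.2400055  0.21051   ]
0.018854889558076644 [ 0.7956282   0.54025801 -1.28809701] 4.7667
0.018723327699361428 [ 0.50169199 -0.06021687  0.29995489] [ 0.62567621 -0.24406043 -0.99260063] 6.2167 [ -11.   -9.   95.    0.   94. -110.]
(np.float64(260.2455022077447), np.float64(172.17936158631667))
```

View pics/w2.png

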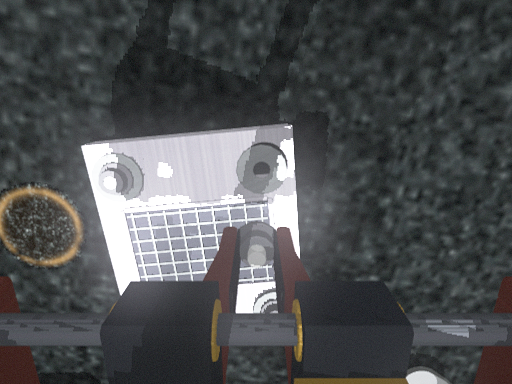

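Wrist view: rivet held upright between the fingers at about (257,245), and the empty eyelet's dark hole at about (261,169). I'll zoom in on both.

```bash
python3 - <<'E'
from h import *
s=dict(np.load('pics/w2.npz'))
c=s['frame'][135:275,215:305].astype(float); c=(255*(c/255)**.6).astype(np.uint8)
a=cv2.resize(c[:,:,::-1],None,fx=4,fy=4,interpolation=cv2.INTER_CUBIC)
c2=s['frame'][145:195,230:300]; b=cv2.resize(c2[:,:,::-1],None,fx=6,fy=6,interpolation=cv2.INTER_CUBIC)
o=np.zeros((560,790,3),np.uint8);o[:560,:360]=a;o[:300,365:785]=b;cv2.imwrite('pics/c3.png',o)
E
```

```text
(no output)
```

View pics/c3.png

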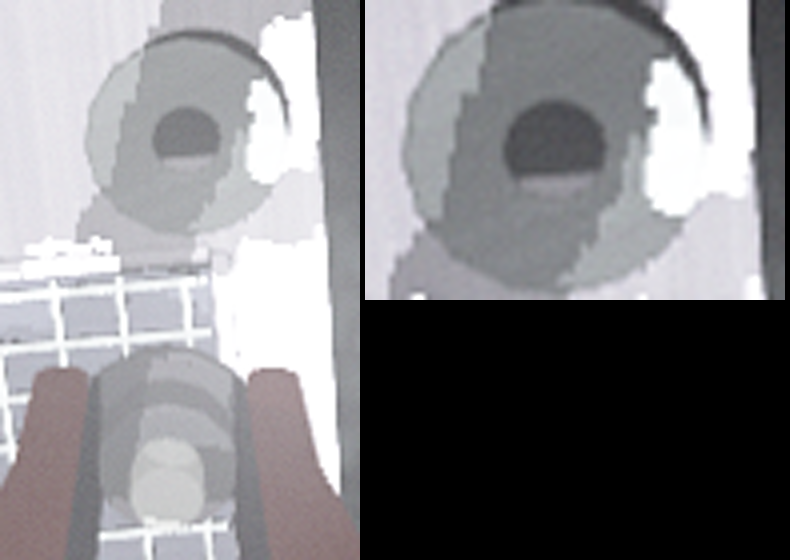

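```bash
python3 - <<'E'
from h import *
s=dict(np.load('pics/w2.npz'))
t=np.array([.50169,-.0602,.29995])
print('pin top expect',proj(s,t-[0,0,.1665]),'seen 256.8,257'); print(ray(s,(256.8,257),t[2]-.1665))
print('flange far rim',[proj(s,t-[.014*np.cos(np.radians(9.7)),.014*np.sin(np.radians(9.7)),.1835])],'seen 258.5,221.7')
print('hole',ray(s,(261.5,169.8),.03),'ring',ray(s,(262,168.2),.03))
# nominal from cassette: top edges at z=.024
tp=dict(np.load('pics/top1.npz'))
k=lambda u,v:(150+u/4,150+v/4)
for u,v,z in ((466,97,.042),(621,50,.042),(681,239,.042),(519,281,.03)): print(ray(tp,k(u-1.5,v-1.5),z))
C=[ray(tp,k(u,v),.024) for u,v in ((418,72),(643,8),(722,270),(493,336))]; print(np.round(C,4),np.mean(C,0))
E
```

```text
pin top expect (np.float64(257.3311443824445), np.float64(258.8924406675197)) seen 256.8,257
[ 0.5006346  -0.06066609  0.13345   ]
flange far rim [(np.float64(257.3211381502731), np.float64(221.34199985887847))] seen 258.5,221.7
hole [ 0.47935578 -0.06034127  0.03      ] ring [ 0.47796729 -0.06017551  0.03      ]
[ 0.61128687 -0.0234925   0.042     ]
[ 0.64369246 -0.1361283   0.042     ]
[ 0.50623004 -0.17496227  0.042     ]
[ 0.47902706 -0.05917623  0.03      ]
[[ 0.6319  0.0092  0.024 ]
 [ 0.6766 -0.1565  0.024 ]
 [ 0.4835 -0.2077  0.024 ]
 [ 0.4391 -0.041   0.024 ]] [ 0.55776371 -0.09899682  0.024     ]
```

The held rivet sits where expected. The visible hole, (.479,-.060), is about 5 mm from the nominal centre I get from the cassette corners, (.4745,-.0588), so the picture seems to show the true hole. I'll start there with guarded probes.

```bash
cat >> h.py <<'E'
def F(b): return np.array(r.sense()['contact_force'])-b
def down(x,y,z0,z1,b,lim,step=.0005,speed=.015):
    z=z0
    while z>z1+1e-6:
        z=max(z-step,z1); r.servo_line([x,y,z],speed=speed); f=F(b)
        if f[2]>lim: return z,f
    return z,f
E
python3 - <<'E'
from h import *
r.servo_line([.4788,-.0600,.245],speed=.15); r.wait(.3)
b=np.mean([r.sense()['contact_force'],(r.wait(.05),r.sense()['contact_force'])[1]],axis=0); np.save('b.npy',b)
p=1.5e-3; a=np.radians(60)*np.arange(6)
off=[(0,0)]+[(p*np.cos(t),p*np.sin(t)) for t in a]+[(1.73*p*np.cos(t+.5236),1.73*p*np.sin(t+.5236)) for t in a]+[(2*p*np.cos(t),2*p*np.sin(t)) for t in a]
print(r.sense()['tcp_pos'],b)
for dx,dy in off:
    x,y=.4788+dx,-.06+dy
    r.servo_line([x,y,.2355],speed=.04)
    z,f=down(x,y,.2355,.2310,b,5)
    print((dx*1e3,dy*1e3),z,f.round(1),r.sense()['tcp_pos'].round(4),r.sense()['clock'],flush=True)
    if f[2]<=5: break
    r.servo_line([x,y,.2355],speed=.04)
    if r.sense()['clock']>25: break
E
```

```text
[ 0.47908856 -0.0600325   0.24563179] [ 0.23751472  0.40946405 -0.87590771]
(0.0, 0.0) 0.231 [-0.4  0.2  0.3] [ 0.4788 -0.06    0.231 ] 9.8
```

The shank is in the hole on the first probe, with almost no force. I'll lower it until the flange seats.

```bash
python3 - <<'E'
from h import *
b=np.load('b.npy')
z,f=down(.4788,-.06,.231,.219,b,5,step=.001,speed=.03); print(z,f)
if f[2]<=5:
    z,f=down(.4788,-.06,z,.2145,b,4,step=.0003); print(z,f)
q=r.sense(); print(q['tcp_pos'],q['opening'],q['clock'])
snap('wrist','w3.png')
E
```

```text
0.219 [-0.61844326 -0.33316152  0.92039399]
0.21510000000000007 [-2.3468963   0.11602582  5.13733035]
[ 0.47884769 -0.06001212  0.21538883] 0.018808034581534062 16.05
```

```bash
python3 - <<'E'
from h import *
r.let_go(); r.wait(.2); print(r.sense()['contact_force'])
r.servo_line([.4788,-.06,.262],speed=.1)
r.grab(20); r.wait(.2)
q=r.sense();print(q['opening'],q['contact_force'],q['clock'])
s=snap('wrist','w4.png')
c=s['frame'][150:290,190:330]; cv2.imwrite('pics/c4.png',cv2.resize(c[:,:,::-1],None,fx=4,fy=4,interpolation=cv2.INTER_CUBIC))
print(proj(s,[.4788,-.06,.05]),proj(s,[.4788,-.06,.033]))
E
```

```text
[-0.49981558 -0.13183881  0.04295785]
0.000532517272283671 [ 0.20763278 -0.59717401  0.8421529 ] 19.6
(np.float64(257.1478285472633), np.float64(223.59718450126718)) (np.float64(257.0956610118784), np.float64(213.89053129991356))
```

View pics/c4.png

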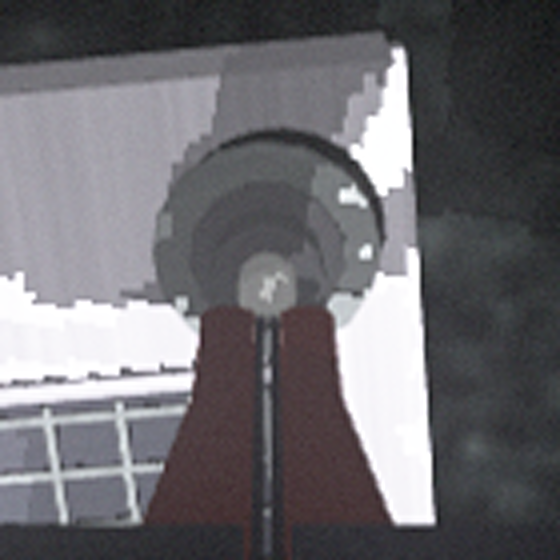

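The rivet is seated in the ring with its pin still up, at about (257,221), matching the prediction (257,223.6). The closed fingers are above it, so I press now.

```bash
python3 - <<'E'
from h import *
b=np.array(r.sense()['contact_force'])
r.servo_line([.4788,-.06,.2335],speed=.08); r.wait(.1)
z=.2335
while z>.2205:
    z-=.0004; r.servo_line([.4788,-.06,z],speed=.012); f=F(b)
    print(round(z,4),f.round(1),end=';')
    if f[2]>13: break
r.wait(.1); print(F(b),r.sense()['tcp_pos'],r.sense()['clock'])
r.servo_line([.4788,-.06,.27],speed=.12)
r.reach([.50,-.06,.30],[180,0,189.7]); s=snap('wrist','w5.png')
c=s['frame'][110:250,190:330]; cv2.imwrite('pics/c5.png',cv2.resize(c[:,:,::-1],None,fx=4,fy=4,interpolation=cv2.INTER_CUBIC))
print(r.sense()['clock'],proj(s,[.4788,-.06,.042]))
E
```

```text
0.2331 [ 0.6 -1.2 -0.5];0.2327 [ 1.6  0.4 -0.2];0.2323 [ 0.   0.9 -0.5];0.2319 [ 1.1  0.2 -0.9];0.2315 [-0.2  0.6 -0.7];0.2311 [0.7 1.  1.2];0.2307 [-0.2  0.4  2.8];0.2303 [-1.5  0.6  3.2];0.2299 [-2.1 -0.1  4.4];0.2295 [-1.1  0.5  5. ];0.2291 [-1.3  0.5  5. ];0.2287 [-1.6  0.1  5.1];0.2283 [-1.8  0.6  4.7];0.2279 [-1.3  0.9  5.4];0.2275 [-1.4  1.4  5.9];0.2271 [-0.5  0.6  4.6];0.2267 [-1.5  0.6  4.8];0.2263 [-1.6  0.   5.8];0.2259 [-1.9  0.4  5. ];0.2255 [-1.3 -0.6  5.5];0.2251 [-0.9  0.2  4.2];0.2247 [-0.9  0.4  4.6];0.2243 [-0.6  0.5  5.5];0.2239 [-1.5  0.2  5.4];0.2235 [-1.   0.1  5.2];0.2231 [-1.5 -0.1  4.5];0.2227 [-1.9  0.   5.8];0.2223 [-2.4 -0.7  6.2];0.2219 [-2.9  1.   7.7];0.2215 [-3.6  0.3  9. ];0.2211 [-3.6  0.1  9.5];0.2207 [-4.2  0.3 10. ];0.2203 [-4.4  0.  12.3];[-4.75441669  0.86129368 11.74262072] [ 0.47890176 -0.06002591  0.22201358] 28.6083
29.5 (np.float64(261.84855244225764), np.float64(174.34643450060585))
```

View pics/c5.png

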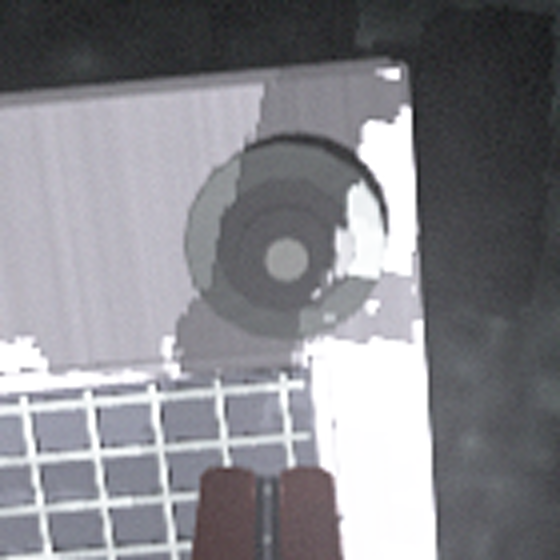

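The pin gave about 8 mm at a steady 5 N, then the force rose at its end stop (peak 12 N). The picture shows it flush at (261,175), on the predicted collar-top point, with the flange flat and the robot clear.

```bash
python3 -c "
from station import r
print(r.hand_in())"
```

```text
the job is handed in; nothing more can be done
None
```

The smaller rivet is seated in the empty eyelet and its pin is pressed flush. The largest contact force I read was about 12 N, the clock stood at about 30 s, nothing else was moved, and the job is handed in (no verdict was returned).

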